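Switch on the display lights at the shop counter

TASK

Switch on the display lights with the guarded switch on the checkout counter: lift the hinged guard by its tab, push the toggle beneath it fully over to the other side, towards the guard's hinge, then lower the guard until it is fully shut again. Leave the toggle of the other switch, the one without a guard, as it is.

Things in the scene. Friction and masses are not known exactly. Their poses are not given: they have to be found in the camera images.
- switch_box: White box fixed to the counter, 130 (x) x 85 (y) x 45 mm high, the only one with a grey guard. Origin: centre of its underside; own x level, from the guard's tab end to its hinge end, within 0.4 rad of world x; z up. The guard's lift tab, shut: a tongue 22 mm wide (y), 8 thick, from x -102 to -60, mid-height z 71; pinch it across y at x -90 (it can swivel between the pads).
- guard (a joint): Grey hood over the toggle, thin-walled, open below and at the hinge end, 117 long, 81 wide, top at z 101 mm when shut, lift tab on its front wall. Hinge axis: along the box's y at x +55, z 47 mm of the box. 0 rad = shut (starts at 0 to 0.12); grows as the tab goes up and over towards the hinge end; stop at 1.8. Stiff hinge: needs 0.5 to 1.5 N at the tab, stays wherever it is left.
- toggle (a joint): Toggle under the guard: 8 mm thick steel rod with a black ball of 16 mm diameter, centre 36 mm from its pivot at x -12, y 0, z 47 mm of the box. 0 rad = off, ball towards the tab end (x -28, z 79); 0.9 rad = on, at its stop, ball towards the hinge end (x +4, z 79). Starts at 0 to 0.1. Takes about 2 N at the ball, stays where it is left.
- bare_toggle (a joint): The same toggle on the other white box, of the same size but without a guard, 200 mm or more away: leave it alone. Starts at 0 to 0.1 rad, same sense.
Mind the look-alikes: they are no part of the job. What is shaped like the switch_box but blue or red is not meant.

How it is judged:
By the outcome, as a careful person would: the job done as asked, in the order asked, and still so for the second after the job is handed in, with the robot touching nothing.
It also fails if it takes over 58 s, if anything falls off the work surface, if the arm or the gripper's body presses on something with over 40 N, if the wrist force passes 120 N, or if a joint passes its speed limit or range.

ROBOT

A 7-joint arm with a two-finger parallel gripper is mounted at the origin on the work surface. World frame = base frame: x ahead of the robot, y to its left, z up, the work surface at z = 0. Lengths are in mm, angles in rad, forces in N, time in s.
With the tool pointing down it reaches from about 400 to 850 mm from the base axis. Payload 4.5 kg.
Tool frame: the origin (TCP) lies between the finger pads; the fingertips stand 8 mm ahead of it and the grasp point (between the pads) lies 11 mm behind it; z points along the fingers, y is the line along which they close (so a half turn about z gives the same grasp; the last joint's range is limited). The gripper opens to 88 mm and grips with 3 to 60 N. Pads are 18 mm wide; open, the fingers measure 123 mm over their backs; the gripper's body (75 mm by 187 mm) begins 45 mm behind the grasp point.
Start: joints at [1.245, 0.689, -0.195, 1.565, 0.157, 0.902, -0.215], TCP at [220.084, -584.992, 246.743] pointing down, gripper open.
Joint ranges: [-3.01, 3.01], [-0.46, 2.08], [-1.47, 1.51], [0.13, 2.56], [-1, 4.14], [0.04, 2.09], [-2.66, 2.66]. Speed limits (rad/s): [2.57, 2.57, 3.14, 3.14, 3.14, 3.14, 3.14].

INTERFACE

Orientations are given as [roll, pitch, yaw] about the fixed x, y, z axes, in that order (R = Rz(yaw) Ry(pitch) Rx(roll)).
In Python, from bench import arm, eyes, find_in, landmark_of gives the robot as it stands.
- The arm moves only by the tool apply_moves, never from a script. Its argument "motion" is a list of rows, each an object of numbers: "x", "y", "z": the shift along the world's x, y, z in units of 0.75 m (1.0 is 0.75 m); "wx", "wy", "wz": the turn, a rotation vector about the world's x, y, z in units of pi rad (1.0 is pi rad); "hand": the closure, from -1 (fully open) to 1 (shut). A call has 1 to 12 rows; each row shifts and turns the commanded pose from where the row before left it; what a row does not reach is not made up. A row lasts 1/8 s, in which the tool goes at most 62.5 mm and 10.7 degrees, less where a joint would pass 70% of its speed; a pose out of reach is approached as far as the arm can. A call with a number of a shift or a turn outside -1 to 1 is refused whole. A call with a gripper value outside its range is refused whole. The fingers move at their own pace and stop on an object; the grip force is fixed at half the most. Time passes only in rows, so rows that do not move let the fingers close. It gives the time, the measured TCP pose, the force, the opening and the grip force at its end, in the units of the state.
- arm.get_state(): the state, without advancing time (a new reading comes with each control period).
- eyes.grab_frame(name): name is "scene" or "side" or "wrist"; returns (picture, depth): 420x560x3 uint8, blue, green, red; 420x560 float32, mm along the optical axis (not along the pixel's ray), 0 where there is no reading.
- eyes.camera_params(name): a dict with "K" (3x3 intrinsics, pixels), "position" and "attitude" of the camera in the world. Camera axes: x right, y down, z forward; pixel columns grow to the right and rows downward; lengths in mm; the calibration is good to about 2 mm. The wrist camera is an equidistant fisheye: a pixel r from the principal point sees the ray r / f radians off the axis. A picture is of the moment at which its call begins: read the wrist's pose just before it. camera_params takes no time and is no camera call; for the wrist camera it gives the pose at the moment of the call.
- arm.sign_off(): hands the job in; it is judged then, once.
Trained networks look in the newest picture that a camera, given by its name, has taken for a name from the list of things; names that differ only in an ending like _2 or _b are one class to them, and where a whole thing is asked for, a point or a joint stands for the part that bears it (a point fixed in the world has none). Each returns a list of dicts, best first, with "conf" (0 to 1); they miss things now and then, are a little off and sometimes report something else, mostly with a low value. They report only what shows in the picture. A call takes as long as a camera call. They do not tell look-alikes from the thing itself.
- find_in(camera, target): "position" ([column, row] in pixels, amid what is visible of it).
- landmark_of(camera, target): "position" ([column, row] in pixels: a listed point, or the origin of a listed thing).
The state is a dict: "t": time; "joints": joint angles; "qd": joint speeds; "joint_torque": joint torques, N m; "ee_pos": TCP position; "orientation": TCP orientation; "wrist_force": force on the tool from outside, world axes, zero at the start; "torque": the same for the moment, N m; "width": finger opening in mm; "gripper_force": force on a finger pad.
Only numpy, scipy, OpenCV 4.12 (cv2) and the standard library are available. Lean on these libraries where they do the work, as an engineer would, in place of code of your own. Each camera call takes 0.05 s, during which the arm holds its last target. There are 200 camera calls.

## Working session

There is one attempt and no reset: what is moved stays moved. The work goes in short steps, Python scripts to look and compute and a tool call to move; the robot and the scene stay as the last step left them, time stands still between calls to the robot, and variables do not carry over. Pictures are saved under pics/ and viewed, at most 10 in all, crops included, and the job is handed in when it is done.

Besides the shell and the picture viewer there is one more tool, called after "Call:" as name(argument=value, ...) on one line, values as JSON. apply_moves: Moves the arm, as the interface text tells. Its arguments: {"type":"object","properties":{"motion":{"type":"array","items":{"type":"object","properties":{"x":{"type":"number"},"y":{"type":"number"},"z":{"type":"number"},"wx":{"type":"number"},"wy":{"type":"number"},"wz":{"type":"number"},"hand":{"type":"number"}}}}},"required":["motion"]}

```bash
mkdir -p pics; ls; python3 - <<'E'
from bench import arm, eyes, find_in, landmark_of
import cv2
print(arm.get_state())
for c in ("scene","side"):
    p,d=eyes.grab_frame(c); cv2.imwrite(f"pics/{c}0.png",p)
    print(c,eyes.camera_params(c))
    for t in("switch_box","guard","bare_toggle"):
        print(t,[(([round(v) for v in r["position"]]),round(r["conf"],2)) for r in find_in(c,t)],[(([round(v) for v in r["position"]]),round(r["conf"],2)) for r in landmark_of(c,t)])
E
```

```text
pics
{'t': 0.0, 'joints': array([ 1.24477491,  0.68998875, -0.19449412,  1.56633172,  0.15728428,
        0.90253163, -0.21511274]), 'qd': array([-0.00011936, -0.00077522,  0.00134217,  0.00032225, -0.00138045,
       -0.00013426, -0.00032276]), 'joint_torque': array([ 6.61374506e-04, -5.27562511e+01, -1.26655418e+00, -1.53426164e+01,
       -5.26280247e-02,  6.29449802e-03,  1.75755767e-04]), 'ee_pos': array([ 219.79284756, -584.41045794,  245.90983904]), 'orientation': array([-3.13972735e+00,  1.39932392e-04,  3.59866621e-01]), 'wrist_force': array([-0.6873616 , -0.63879402, -0.28161869]), 'torque': array([ 0.0317831 ,  0.05708567, -0.0423426 ]), 'gripper_force': 0.0, 'width': 88.17825727487102}
scene {'K': array([[431.15576737,   0.        , 275.26366686],
       [  0.        , 431.15576737, 204.91844871],
       [  0.        ,   0.        ,   1.        ]]), 'position': array([1211.66294786,   50.79474313,  664.93296194]), 'attitude': array([-2.29457548, -0.00313605,  1.62816151])}
switch_box [([373, 146], 0.94), ([171, 134], 0.86), ([421, 300], 0.85), ([173, 202], 0.83), ([258, 166], 0.71)] [([373, 166], 0.9), ([178, 221], 0.82), ([261, 182], 0.76), ([171, 155], 0.65), ([414, 318], 0.56)]Traceback (most recent call last):
  File "<stdin>", line 8, in <module>
ValueError: it knows: switch_box
```

```bash
python3 - <<'E'
from bench import arm, eyes, find_in, landmark_of
import cv2,numpy as np
p,d=eyes.grab_frame("scene");q,e=eyes.grab_frame("side")
cv2.imwrite("pics/s0.png",p);cv2.imwrite("pics/d0.png",q)
np.savez("f0.npz",p=p,d=d,q=q,e=e)
print(eyes.camera_params("side"))
E
```

```text
{'K': array([[415.08333302,   0.        , 284.89625765],
       [  0.        , 415.08333302, 214.24576565],
       [  0.        ,   0.        ,   1.        ]]), 'position': array([ 416.73673532, -714.79319779,  695.24127992]), 'attitude': array([-2.27761287,  0.02163285, -0.15736708])}
```

View pics/s0.png

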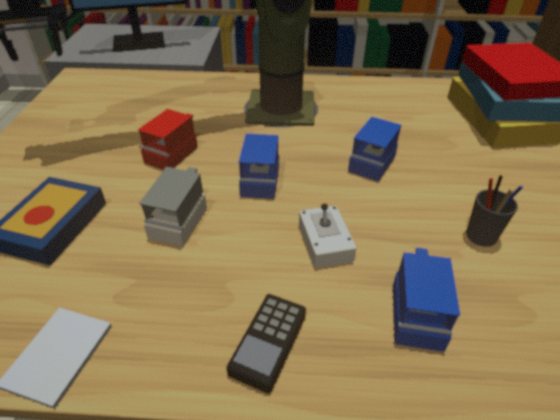

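View pics/d0.png

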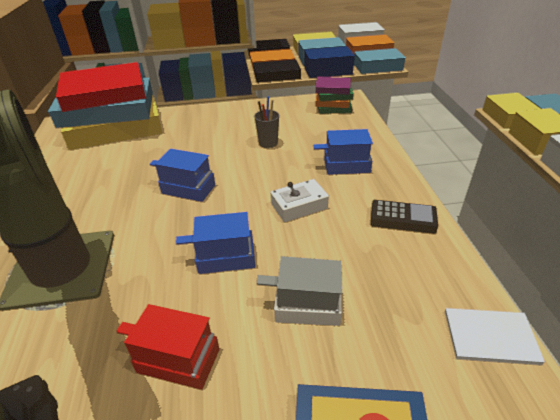

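```bash
cat > h.py <<'E'
import numpy as np, cv2
from scipy.spatial.transform import Rotation as R
from scipy.optimize import least_squares
def cloud(d,c,step=1):
    K=c["K"];v,u=np.mgrid[0:420,0:560];m=d>0
    P=np.stack([(u-K[0,2])/K[0,0]*d,(v-K[1,2])/K[1,1]*d,d],-1)
    return P@R.from_euler("xyz",c["attitude"]).as_matrix().T+c["position"]
def sd(P,lo,hi):
    c=(np.array(lo)+hi)/2;h=(np.array(hi)-lo)/2;q=abs(P-c)-h
    return np.linalg.norm(np.maximum(q,0),axis=-1)+np.minimum(q.max(-1),0)
H=np.array([55,0,47.])
def model(P,x,y,yaw,g):
    L=(P-[x,y,0])@R.from_euler("z",yaw).as_matrix()
    G=(L-H)@R.from_euler("y",g).as_matrix()+H
    D=np.stack([sd(L,[-65,-42.5,0],[65,42.5,45]),sd(G,[-60,-40.5,47],[57,40.5,101]),sd(G,[-102,-11,67],[-60,11,75])])
    return D[np.abs(D).argmin(0),np.arange(len(P))]
E
python3 - <<'E'
from h import *
from bench import eyes
f=np.load("f0.npz");Q=[]
for n,d,(u,v),b in(("scene",f["d"],(173,202),1),("side",f["e"],(308,285),1)):
    W=cloud(d,eyes.camera_params(n))
    c=W[v,u];print(n,c.round(0))
    m=(np.hypot(W[...,0]-c[0],W[...,1]-c[1])<120)&(W[...,2]>15)&(W[...,2]<130)&(d>0)
    Q.append(W[m]);print(m.sum())
def fit(P,l=""):
    f=lambda p:model(P,p[0],p[1],p[2],p[3])
    best=None
    for yaw in(-.3,0,.3):
        s=least_squares(f,[*np.median(P[:,:2],0),yaw,.06],loss="soft_l1",f_scale=3,x_scale=[10,10,.1,.1])
        if best is None or s.cost<best.cost:best=s
    print(l,best.x.round(3),best.cost,np.median(abs(f(best.x))),np.percentile(abs(f(best.x)),90))
fit(Q[0],"scene");fit(Q[1],"side");fit(np.vstack(Q),"both")
E
```

```text
scene [ 579. -187.  102.]
3575
side [ 524. -230.  100.]
4191
scene [ 5.32546e+02 -2.02070e+02 -2.27000e-01  5.70000e-02] 2242.401511670141 0.725169559272608 1.8796778022941394
side [ 5.29783e+02 -2.03197e+02 -2.34000e-01  2.00000e-02] 3952.176068655341 0.8695442249894256 2.5423530076333947
both [ 5.31992e+02 -2.03096e+02 -2.30000e-01  3.10000e-02] 9546.777183932823 1.1240282761717495 2.814532097309133
```

Call:
apply_moves(motion=[{"x": 0.0375, "y": 0.067, "wz": -0.0235, "hand": -1}, {"x": 0.0375, "y": 0.067, "wz": -0.0235, "hand": -1}, {"x": 0.0375, "y": 0.067, "wz": -0.0235, "hand": -1}, {"x": 0.0375, "y": 0.067, "wz": -0.0235, "hand": -1}, {"x": 0.0375, "y": 0.067, "wz": -0.0235, "hand": -1}, {"x": 0.0375, "y": 0.067, "wz": -0.0235, "hand": -1}, {"x": 0.0375, "y": 0.067, "wz": -0.0235, "hand": -1}, {"x": 0.0375, "y": 0.067, "wz": -0.0235, "hand": -1}, {"z": -0.04, "hand": -1}, {"z": -0.04, "hand": -1}, {"hand": -1}])

```text
invalid input at $.motion[0]: expected keys x, y, z, wx, wy, wz, hand
```

Call:
apply_moves(motion=[{"x": 0.0375, "y": 0.067, "z": 0, "wx": 0, "wy": 0, "wz": -0.0235, "hand": -1}, {"x": 0.0375, "y": 0.067, "z": 0, "wx": 0, "wy": 0, "wz": -0.0235, "hand": -1}, {"x": 0.0375, "y": 0.067, "z": 0, "wx": 0, "wy": 0, "wz": -0.0235, "hand": -1}, {"x": 0.0375, "y": 0.067, "z": 0, "wx": 0, "wy": 0, "wz": -0.0235, "hand": -1}, {"x": 0.0375, "y": 0.067, "z": 0, "wx": 0, "wy": 0, "wz": -0.0235, "hand": -1}, {"x": 0.0375, "y": 0.067, "z": 0, "wx": 0, "wy": 0, "wz": -0.0235, "hand": -1}, {"x": 0.0375, "y": 0.067, "z": 0, "wx": 0, "wy": 0, "wz": -0.0235, "hand": -1}, {"x": 0.0375, "y": 0.067, "z": 0, "wx": 0, "wy": 0, "wz": -0.0235, "hand": -1}, {"x": 0, "y": 0, "z": -0.04, "wx": 0, "wy": 0, "wz": 0, "hand": -1}, {"x": 0, "y": 0, "z": -0.04, "wx": 0, "wy": 0, "wz": 0, "hand": -1}, {"x": 0, "y": 0, "z": 0, "wx": 0, "wy": 0, "wz": 0, "hand": -1}])

```text
t: 1.68
ee_pos: [444.0, -182.3, 185.4]
orientation: [-3.141, 0.004, -0.23]
wrist_force: [-0.7, 0.0, 0.5]
width: 88.6
gripper_force: 0.0
```

```bash
cat >> h.py <<'E'
def wcloud(d,c):
    K=c["K"];v,u=np.mgrid[0:420,0:560];x=u-K[0,2];y=v-K[1,2];r=np.hypot(x,y)+1e-9;t=np.tan(np.minimum(r/K[0,0],1.4))*d
    return np.stack([x/r*t,y/r*t,d],-1)@R.from_euler("xyz",c["attitude"]).as_matrix().T+c["position"]
E
python3 - <<'E'
from h import *
from bench import eyes
c=eyes.camera_params("wrist");p,d=eyes.grab_frame("wrist");cv2.imwrite("pics/w1.png",p)
W=wcloud(d,c);m=(d>0)&(np.hypot(W[...,0]-532,W[...,1]+203)<150)&(W[...,2]>15)&(W[...,2]<112)
P=W[m];print(c["position"],m.sum())
s=least_squares(lambda q:model(P,*q),[532,-203,-.23,.03],loss="soft_l1",f_scale=3,x_scale=[10,10,.1,.1])
print(s.x.round(3),np.percentile(abs(model(P,*s.x)),[50,90]))
L=(P-[s.x[0],s.x[1],0])@R.from_euler("z",s.x[2]).as_matrix()
t=L[(L[:,0]<-66)&(L[:,2]>60)];print(len(t),t.min(0),t.max(0),np.median(t,0))
E
```

```text
[ 509.66345838 -197.77073111  323.67916884] 21326
[ 5.35370e+02 -2.03584e+02 -2.38000e-01  5.60000e-02] [0.49159463 1.21279436]
1321 [-101.50959755  -10.90160244   79.30436365] [-66.01144939  10.93747051  84.84994525] [-83.23139741   0.09590993  82.40087333]
```

View pics/w1.png

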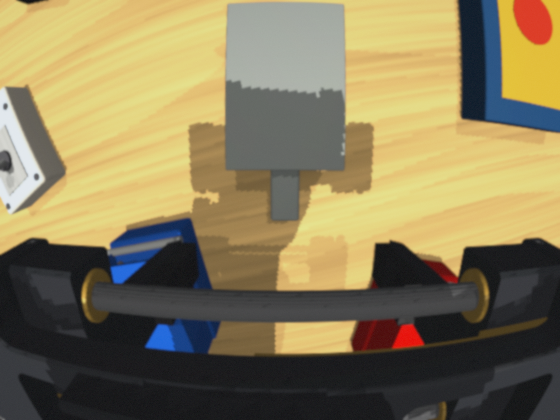

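```bash
python3 - <<'E'
from h import *
from bench import eyes
f=np.load("f0.npz")
for n,d in(("scene",f["d"]),("side",f["e"])):
    W=cloud(d,eyes.camera_params(n))[d>0]
    L=(W-[534,-203.4,0])@R.from_euler("z",-.235).as_matrix()
    L[:,0]+=90
    m=(abs(L[:,1])<105)&(abs(L[:,0])<45)&(L[:,2]>20)&(abs(L[:,1])>14)&(L[:,2]<300)
    for s in(-1,1):
        Q=L[m&(L[:,1]*s>0)&(L[:,0]<20)];print(n,s,len(Q))
        if len(Q):print(Q.min(0).round(),Q.max(0).round()); A=Q[abs(Q[:,0])<15]; print(len(A), len(A) and np.abs(A[:,1]).min())
g=.055
def tcp(g,x0=534,y0=-203.4,yaw=-.235):
    a=np.arctan2(24,145)+g;lx=55-np.hypot(24,145)*np.cos(a);z=47+np.hypot(24,145)*np.sin(a)-11
    return np.array([x0+lx*np.cos(yaw),y0+lx*np.sin(yaw),z])
prev=None
for g in [.055]+list(np.arange(.1,1.65,.1)):
    t=tcp(g);print(round(g,2),t.round(1),None if prev is None else ((t-prev)/750).round(4));prev=t
E
```

```text
scene -1 0
scene 1 59
[-45.  99.  22.] [-31. 105. 102.]
0 0
side -1 0
side 1 48
[-45.  95.  20.] [-37. 105.  99.]
0 0
0.06 [ 448.  -182.8   67.9] None
0.1 [ 449.5 -183.2   74.4] [ 0.0021 -0.0005  0.0086]
0.2 [ 453.9 -184.2   88.3] [ 0.0059 -0.0014  0.0186]
0.3 [ 459.7 -185.6  101.8] [ 0.0077 -0.0018  0.0179]
0.4 [ 466.7 -187.3  114.6] [ 0.0094 -0.0022  0.0171]
0.5 [ 474.9 -189.3  126.6] [ 0.011  -0.0026  0.016 ]
0.6 [ 484.3 -191.5  137.7] [ 0.0125 -0.003   0.0148]
0.7 [ 494.7 -194.   147.8] [ 0.0139 -0.0033  0.0134]
0.8 [ 506.  -196.7  156.7] [ 0.0151 -0.0036  0.012 ]
0.9 [ 518.1 -199.6  164.5] [ 0.0162 -0.0039  0.0104]
1.0 [ 530.9 -202.7  171. ] [ 0.0171 -0.0041  0.0086]
1.1 [ 544.3 -205.9  176.1] [ 0.0179 -0.0043  0.0068]
1.2 [ 558.1 -209.2  179.8] [ 0.0184 -0.0044  0.005 ]
1.3 [ 572.3 -212.6  182.1] [ 0.0188 -0.0045  0.0031]
1.4 [ 586.5 -216.   183. ] [ 0.019  -0.0046  0.0011]
1.5 [ 600.8 -219.4  182.3] [ 0.019  -0.0046 -0.0008]
1.6 [ 614.9 -222.8  180.2] [ 0.0189 -0.0045 -0.0028]
```

Call:
apply_moves(motion=[{"x": 0.004, "y": -0.0007, "z": -0.045, "wx": 0, "wy": 0, "wz": -0.0015, "hand": -1}, {"x": 0, "y": 0, "z": -0.045, "wx": 0, "wy": 0, "wz": 0, "hand": -1}, {"x": 0, "y": 0, "z": -0.045, "wx": 0, "wy": 0, "wz": 0, "hand": -1}, {"x": 0, "y": 0, "z": -0.0215, "wx": 0, "wy": 0, "wz": 0, "hand": -1}, {"x": 0, "y": 0, "z": 0, "wx": 0, "wy": 0, "wz": 0, "hand": 1}, {"x": 0, "y": 0, "z": 0, "wx": 0, "wy": 0, "wz": 0, "hand": 1}, {"x": 0, "y": 0, "z": 0, "wx": 0, "wy": 0, "wz": 0, "hand": 1}, {"x": 0, "y": 0, "z": 0, "wx": 0, "wy": 0, "wz": 0, "hand": 1}, {"x": 0, "y": 0, "z": 0, "wx": 0, "wy": 0, "wz": 0, "hand": 1}, {"x": 0, "y": 0, "z": 0, "wx": 0, "wy": 0, "wz": 0, "hand": 1}])

```text
t: 2.98
ee_pos: [448.1, -183.5, 69.5]
orientation: [3.142, -0.0, -0.235]
wrist_force: [-0.7, -0.2, -0.9]
width: 30.1
gripper_force: 0.0
```

Call:
apply_moves(motion=[{"x": 0, "y": 0, "z": -0.002, "wx": 0, "wy": 0, "wz": 0, "hand": 1}, {"x": 0, "y": 0, "z": 0, "wx": 0, "wy": 0, "wz": 0, "hand": 1}, {"x": 0, "y": 0, "z": 0, "wx": 0, "wy": 0, "wz": 0, "hand": 1}, {"x": 0, "y": 0, "z": 0, "wx": 0, "wy": 0, "wz": 0, "hand": 1}])

```text
t: 3.48
ee_pos: [448.1, -183.0, 67.8]
orientation: [-3.141, 0.0, -0.235]
wrist_force: [0.9, 3.1, -0.9]
width: 21.5
gripper_force: 30.0
```

Call:
apply_moves(motion=[{"x": 0.002, "y": -0.0005, "z": 0.0086, "wx": 0, "wy": 0, "wz": 0, "hand": 1}, {"x": 0.0059, "y": -0.0014, "z": 0.0186, "wx": 0, "wy": 0, "wz": 0, "hand": 1}, {"x": 0.0077, "y": -0.0018, "z": 0.0179, "wx": 0, "wy": 0, "wz": 0, "hand": 1}, {"x": 0.0094, "y": -0.0022, "z": 0.0171, "wx": 0, "wy": 0, "wz": 0, "hand": 1}, {"x": 0.011, "y": -0.0026, "z": 0.016, "wx": 0, "wy": 0, "wz": 0, "hand": 1}, {"x": 0, "y": 0, "z": 0, "wx": 0, "wy": 0, "wz": 0, "hand": 1}])

```text
t: 4.22
ee_pos: [475.3, -189.4, 127.3]
orientation: [-3.141, -0.001, -0.235]
wrist_force: [-0.1, 4.3, 0.6]
width: 20.9
gripper_force: 30.0
```

Call:
apply_moves(motion=[{"x": 0.0125, "y": -0.003, "z": 0.0148, "wx": 0, "wy": 0, "wz": 0, "hand": 1}, {"x": 0.0139, "y": -0.0033, "z": 0.0134, "wx": 0, "wy": 0, "wz": 0, "hand": 1}, {"x": 0.0151, "y": -0.0036, "z": 0.012, "wx": 0, "wy": 0, "wz": 0, "hand": 1}, {"x": 0.0162, "y": -0.0039, "z": 0.0104, "wx": 0, "wy": 0, "wz": 0, "hand": 1}, {"x": 0.0171, "y": -0.0041, "z": 0.0086, "wx": 0, "wy": 0, "wz": 0, "hand": 1}, {"x": 0.0179, "y": -0.0043, "z": 0.0068, "wx": 0, "wy": 0, "wz": 0, "hand": 1}, {"x": 0.0184, "y": -0.0044, "z": 0.005, "wx": 0, "wy": 0, "wz": 0, "hand": 1}, {"x": 0.0188, "y": -0.0045, "z": 0.0031, "wx": 0, "wy": 0, "wz": 0, "hand": 1}, {"x": 0.019, "y": -0.0046, "z": 0.0011, "wx": 0, "wy": 0, "wz": 0, "hand": 1}, {"x": 0.019, "y": -0.0046, "z": -0.0008, "wx": 0, "wy": 0, "wz": 0, "hand": 1}, {"x": 0.0189, "y": -0.0045, "z": -0.0028, "wx": 0, "wy": 0, "wz": 0, "hand": 1}, {"x": 0, "y": 0, "z": 0, "wx": 0, "wy": 0, "wz": 0, "hand": 1}])

```text
t: 5.72
ee_pos: [613.3, -222.3, 177.8]
orientation: [-3.141, 0.006, -0.235]
wrist_force: [-1.1, 4.6, -8.3]
width: 21.8
gripper_force: 30.0
```

Call:
apply_moves(motion=[{"x": 0, "y": 0, "z": 0, "wx": 0, "wy": 0, "wz": 0, "hand": -1}, {"x": 0, "y": 0, "z": 0, "wx": 0, "wy": 0, "wz": 0, "hand": -1}, {"x": 0, "y": 0, "z": 0, "wx": 0, "wy": 0, "wz": 0, "hand": -1}, {"x": 0, "y": 0, "z": 0, "wx": 0, "wy": 0, "wz": 0, "hand": -1}, {"x": 0, "y": 0, "z": 0.04, "wx": 0, "wy": 0, "wz": 0, "hand": -1}, {"x": 0, "y": 0, "z": 0.04, "wx": 0, "wy": 0, "wz": 0, "hand": -1}, {"x": 0, "y": 0, "z": 0.04, "wx": 0, "wy": 0, "wz": 0, "hand": 1}, {"x": -0.06, "y": 0.0145, "z": 0, "wx": 0, "wy": 0, "wz": 0, "hand": 1}, {"x": -0.06, "y": 0.0145, "z": 0, "wx": 0, "wy": 0, "wz": 0, "hand": 1}, {"x": 0, "y": 0, "z": 0, "wx": 0, "wy": 0, "wz": 0, "hand": 1}])

```text
t: 6.98
ee_pos: [521.0, -201.3, 270.3]
orientation: [3.141, 0.004, -0.237]
wrist_force: [0.4, -0.7, -0.7]
width: 43.5
gripper_force: 0.0
```

```bash
python3 - <<'E'
from h import *
from bench import eyes,arm
print(arm.get_state()["ee_pos"])
ps=[]
for n in("scene","side","wrist"):
    c=eyes.camera_params(n);p,d=eyes.grab_frame(n);ps.append(p)
    W=(wcloud if n=="wrist" else cloud)(d,c)
    L=(W-[534,-203.4,0])@R.from_euler("z",-.235).as_matrix()
    # dark ball/rod within the toggle volume
    m=(d>0)&(L[...,0]>-50)&(L[...,0]<35)&(abs(L[...,1])<15)&(L[...,2]>55)&(L[...,2]<95)
    q=L[m];print(n,len(q));
    if len(q):
        t=q[q[:,2]>68];print(len(t),np.median(t,0).round(1),t.min(0).round(1),t.max(0).round(1))
    u=L[(d>0)&(L[...,2]>140)&(L[...,2]<215)&(abs(L[...,1])<12)&(L[...,0]>20)&(L[...,0]<130)]
    if len(u):print("guard",u.min(0).round(),u.max(0).round())
cv2.imwrite("pics/c2.png",cv2.resize(np.hstack([ps[1][120:400,180:460],ps[2][:280,140:420]]),None,fx=1.4,fy=1.4))
E
```

```text
[ 520.97190891 -201.26708735  270.32163823]
scene 81
56 [-24.5   3.4  82.6] [-32.7  -5.3  69. ] [-19.4   9.2  89.1]
guard [ 60. -12. 140.] [115.  12. 204.]
side 79
56 [-31.2  -4.5  80.6] [-39.3  -9.2  68.3] [-23.8   2.1  85.2]
guard [ 57. -12. 154.] [111.  12. 201.]
wrist 263
209 [-25.    0.6  85.1] [-34.4  -6.7  68.3] [-17.9   7.9  89.1]
guard [ 62. -12. 157.] [115.  12. 205.]
```

View pics/c2.png

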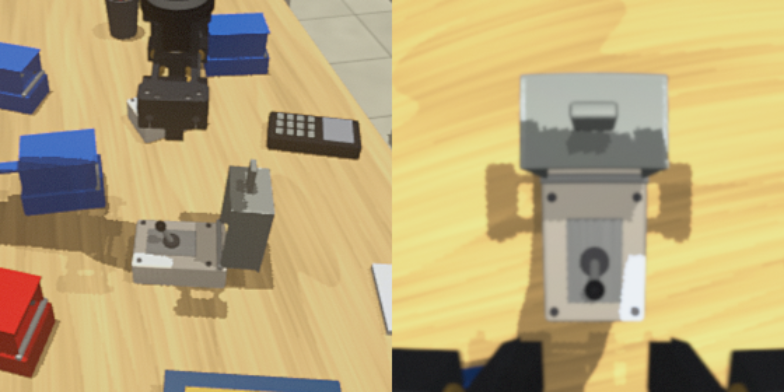

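Call:
apply_moves(motion=[{"x": -0.058, "y": 0.0152, "z": 0, "wx": 0, "wy": 0, "wz": 0, "hand": 1}, {"x": 0, "y": 0, "z": -0.064, "wx": 0, "wy": 0, "wz": 0, "hand": 1}, {"x": 0, "y": 0, "z": -0.064, "wx": 0, "wy": 0, "wz": 0, "hand": 1}, {"x": 0, "y": 0, "z": -0.064, "wx": 0, "wy": 0, "wz": 0, "hand": 1}, {"x": 0, "y": 0, "z": -0.045, "wx": 0, "wy": 0, "wz": 0, "hand": 1}, {"x": 0, "y": 0, "z": -0.02, "wx": 0, "wy": 0, "wz": 0, "hand": 1}, {"x": 0, "y": 0, "z": 0, "wx": 0, "wy": 0, "wz": 0, "hand": 1}])

```text
t: 8.0
ee_pos: [482.4, -190.5, 76.8]
orientation: [3.142, 0.0, -0.235]
wrist_force: [-0.4, 0.5, 0.7]
width: 1.0
gripper_force: 0.0
```

Call:
apply_moves(motion=[{"x": 0.0078, "y": -0.0019, "z": 0, "wx": 0, "wy": 0, "wz": 0, "hand": 1}, {"x": 0.0078, "y": -0.0019, "z": 0, "wx": 0, "wy": 0, "wz": 0, "hand": 1}, {"x": 0.0078, "y": -0.0019, "z": 0, "wx": 0, "wy": 0, "wz": 0, "hand": 1}, {"x": 0.0078, "y": -0.0019, "z": 0, "wx": 0, "wy": 0, "wz": 0, "hand": 1}, {"x": 0.0078, "y": -0.0019, "z": 0, "wx": 0, "wy": 0, "wz": 0, "hand": 1}, {"x": 0.0065, "y": -0.0016, "z": 0, "wx": 0, "wy": 0, "wz": 0, "hand": 1}, {"x": 0, "y": 0, "z": 0, "wx": 0, "wy": 0, "wz": 0, "hand": 1}])

```text
t: 8.88
ee_pos: [516.7, -198.8, 77.3]
orientation: [3.142, -0.001, -0.235]
wrist_force: [0.0, -0.9, -0.6]
width: 0.1
gripper_force: 0.2
```

Call:
apply_moves(motion=[{"x": 0.0026, "y": -0.0006, "z": 0, "wx": 0, "wy": 0, "wz": 0, "hand": 1}, {"x": 0.0026, "y": -0.0006, "z": 0, "wx": 0, "wy": 0, "wz": 0, "hand": 1}, {"x": 0, "y": 0, "z": 0, "wx": 0, "wy": 0, "wz": 0, "hand": 1}])

```text
t: 9.25
ee_pos: [519.1, -199.4, 77.2]
orientation: [3.142, 0.001, -0.236]
wrist_force: [-1.8, 0.1, -0.7]
width: 1.0
gripper_force: 1.2
```

Call:
apply_moves(motion=[{"x": 0.0026, "y": -0.0006, "z": 0, "wx": 0, "wy": 0, "wz": 0, "hand": 1}, {"x": 0, "y": 0, "z": 0, "wx": 0, "wy": 0, "wz": 0, "hand": 1}, {"x": 0.0026, "y": -0.0006, "z": 0, "wx": 0, "wy": 0, "wz": 0, "hand": 1}, {"x": 0, "y": 0, "z": 0, "wx": 0, "wy": 0, "wz": 0, "hand": 1}])

```text
t: 9.75
ee_pos: [519.7, -199.6, 76.9]
orientation: [-3.141, 0.008, -0.236]
wrist_force: [-8.2, 2.7, 1.6]
width: -0.0
gripper_force: 4.3
```

Call:
apply_moves(motion=[{"x": 0.0026, "y": -0.0006, "z": 0, "wx": 0, "wy": 0, "wz": 0, "hand": 1}, {"x": 0, "y": 0, "z": 0, "wx": 0, "wy": 0, "wz": 0, "hand": 1}, {"x": -0.026, "y": 0.0063, "z": 0, "wx": 0, "wy": 0, "wz": 0, "hand": 1}, {"x": -0.026, "y": 0.0063, "z": 0, "wx": 0, "wy": 0, "wz": 0, "hand": 1}, {"x": 0, "y": 0, "z": 0.065, "wx": 0, "wy": 0, "wz": 0, "hand": 1}, {"x": 0, "y": 0, "z": 0.065, "wx": 0, "wy": 0, "wz": 0, "hand": -1}, {"x": 0, "y": 0, "z": 0.065, "wx": 0, "wy": 0, "wz": 0, "hand": -1}, {"x": 0, "y": 0, "z": 0.06, "wx": 0, "wy": 0, "wz": 0, "hand": -1}, {"x": 0, "y": 0, "z": 0, "wx": 0, "wy": 0, "wz": 0, "hand": -1}])

```text
t: 10.88
ee_pos: [490.3, -192.6, 272.8]
orientation: [3.141, -0.012, -0.236]
wrist_force: [0.5, -0.7, 0.1]
width: 38.3
gripper_force: 0.0
```

```bash
python3 - <<'E'
from h import *
from bench import eyes,arm
print(arm.get_state()["ee_pos"])
for n in("scene","side","wrist"):
    c=eyes.camera_params(n);p,d=eyes.grab_frame(n)
    W=(wcloud if n=="wrist" else cloud)(d,c)
    L=(W-[534,-203.4,0])@R.from_euler("z",-.235).as_matrix()
    m=(d>0)&(L[...,0]>-50)&(L[...,0]<35)&(abs(L[...,1])<15)&(L[...,2]>55)&(L[...,2]<95)
    q=L[m];t=q[q[:,2]>68];print(n,len(t))
    if len(t):print(np.median(t,0).round(1),t.min(0).round(1),t.max(0).round(1))
    u=L[(d>0)&(L[...,2]>175)&(L[...,2]<215)&(abs(L[...,1])<15)&(L[...,0]>20)&(L[...,0]<130)]
    if len(u):print("tab",u.min(0).round(),u.max(0).round(),np.median(u,0).round(1))
    if n=="wrist":cv2.imwrite("pics/w3.png",p)
E
```

```text
[ 490.26377553 -192.61665713  272.76519241]
scene 20
[ 2.7  6.5 83.1] [-5.2  2.1 68.8] [ 6.9  9.  89.3]
tab [ 82. -10. 175.] [ 92.  13. 204.] [ 88.8   3.3 191.9]
side 62
[-0.8 -4.1 80.5] [-8.4 -9.2 68. ] [ 7.1  4.2 84.6]
tab [ 78. -13. 175.] [ 88.   9. 202.] [ 82.3  -9.4 193.9]
wrist 215
[ 4.   0.7 85.4] [-7.3 -7.4 68.1] [11.9  8.6 89.2]
tab [ 82. -11. 175.] [ 92.  11. 205.] [ 84.    0.5 200.2]
```

View pics/w3.png

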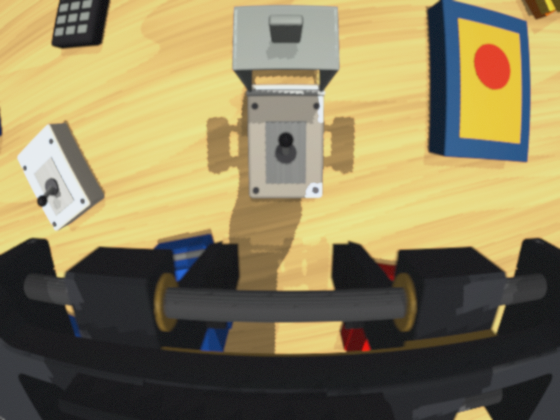

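Call:
apply_moves(motion=[{"x": 0.0548, "y": -0.0133, "z": 0, "wx": 0, "wy": 0, "wz": 0, "hand": -1}, {"x": 0.0548, "y": -0.0133, "z": 0, "wx": 0, "wy": 0, "wz": 0, "hand": -1}, {"x": 0.0548, "y": -0.0133, "z": 0, "wx": 0, "wy": 0, "wz": 0, "hand": -1}, {"x": 0, "y": 0, "z": 0, "wx": 0, "wy": 0, "wz": 0, "hand": -1}, {"x": 0, "y": 0, "z": -0.0417, "wx": 0, "wy": 0, "wz": 0, "hand": -1}, {"x": 0, "y": 0, "z": -0.0417, "wx": 0, "wy": 0, "wz": 0, "hand": -1}, {"x": 0, "y": 0, "z": -0.0417, "wx": 0, "wy": 0, "wz": 0, "hand": -1}, {"x": 0, "y": 0, "z": 0, "wx": 0, "wy": 0, "wz": 0, "hand": -1}])

```text
t: 12.02
ee_pos: [606.7, -220.4, 171.6]
orientation: [-3.141, 0.008, -0.235]
wrist_force: [-0.0, 0.0, -0.4]
width: 88.5
gripper_force: 0.0
```

Call:
apply_moves(motion=[{"x": 0.009, "y": -0.0026, "z": 0.0093, "wx": 0, "wy": 0, "wz": 0, "hand": -1}, {"x": 0, "y": 0, "z": 0, "wx": 0, "wy": 0, "wz": 0, "hand": 1}, {"x": 0, "y": 0, "z": 0, "wx": 0, "wy": 0, "wz": 0, "hand": 1}, {"x": 0, "y": 0, "z": 0, "wx": 0, "wy": 0, "wz": 0, "hand": 1}, {"x": 0, "y": 0, "z": 0, "wx": 0, "wy": 0, "wz": 0, "hand": 1}, {"x": 0, "y": 0, "z": 0, "wx": 0, "wy": 0, "wz": 0, "hand": 1}, {"x": 0, "y": 0, "z": 0, "wx": 0, "wy": 0, "wz": 0, "hand": 1}, {"x": 0, "y": 0, "z": 0, "wx": 0, "wy": 0, "wz": 0, "hand": 1}, {"x": 0, "y": 0, "z": 0, "wx": 0, "wy": 0, "wz": 0, "hand": 1}, {"x": 0, "y": 0, "z": 0, "wx": 0, "wy": 0, "wz": 0, "hand": 1}])

```text
t: 13.28
ee_pos: [616.6, -223.1, 181.8]
orientation: [-3.141, 0.0, -0.235]
wrist_force: [1.0, 0.6, 0.2]
width: 21.3
gripper_force: 30.0
```

Call:
apply_moves(motion=[{"x": -0.0195, "y": 0.0046, "z": 0.0022, "wx": 0, "wy": 0, "wz": 0, "hand": 1}, {"x": -0.0195, "y": 0.0047, "z": 0.0005, "wx": 0, "wy": 0, "wz": 0, "hand": 1}, {"x": -0.019, "y": 0.0046, "z": -0.0011, "wx": 0, "wy": 0, "wz": 0, "hand": 1}, {"x": -0.0188, "y": 0.0045, "z": -0.0031, "wx": 0, "wy": 0, "wz": 0, "hand": 1}, {"x": -0.0184, "y": 0.0044, "z": -0.005, "wx": 0, "wy": 0, "wz": 0, "hand": 1}, {"x": -0.0179, "y": 0.0043, "z": -0.0068, "wx": 0, "wy": 0, "wz": 0, "hand": 1}, {"x": -0.0171, "y": 0.0041, "z": -0.0086, "wx": 0, "wy": 0, "wz": 0, "hand": 1}, {"x": -0.0162, "y": 0.0039, "z": -0.0104, "wx": 0, "wy": 0, "wz": 0, "hand": 1}, {"x": -0.0151, "y": 0.0036, "z": -0.012, "wx": 0, "wy": 0, "wz": 0, "hand": 1}, {"x": -0.0139, "y": 0.0033, "z": -0.0134, "wx": 0, "wy": 0, "wz": 0, "hand": 1}, {"x": -0.0125, "y": 0.003, "z": -0.0148, "wx": 0, "wy": 0, "wz": 0, "hand": 1}, {"x": 0, "y": 0, "z": 0, "wx": 0, "wy": 0, "wz": 0, "hand": 1}])

```text
t: 14.78
ee_pos: [475.5, -189.4, 127.3]
orientation: [-3.141, 0.001, -0.235]
wrist_force: [-0.1, 1.4, 1.0]
width: 21.4
gripper_force: 30.0
```

Call:
apply_moves(motion=[{"x": -0.011, "y": 0.0026, "z": -0.016, "wx": 0, "wy": 0, "wz": 0, "hand": 1}, {"x": -0.0094, "y": 0.0022, "z": -0.0171, "wx": 0, "wy": 0, "wz": 0, "hand": 1}, {"x": -0.0077, "y": 0.0018, "z": -0.0179, "wx": 0, "wy": 0, "wz": 0, "hand": 1}, {"x": -0.0059, "y": 0.0014, "z": -0.0186, "wx": 0, "wy": 0, "wz": 0, "hand": 1}, {"x": -0.004, "y": 0.001, "z": -0.0192, "wx": 0, "wy": 0, "wz": 0, "hand": 1}, {"x": 0, "y": 0, "z": 0, "wx": 0, "wy": 0, "wz": 0, "hand": 1}])

```text
t: 15.52
ee_pos: [448.7, -183.1, 61.5]
orientation: [3.142, -0.003, -0.235]
wrist_force: [0.7, 1.5, 2.9]
width: 21.4
gripper_force: 30.0
```

Press gently further until the stop shows in the force.

Call:
apply_moves(motion=[{"x": 0, "y": 0, "z": -0.0027, "wx": 0, "wy": 0, "wz": 0, "hand": 1}, {"x": 0, "y": 0, "z": 0, "wx": 0, "wy": 0, "wz": 0, "hand": 1}, {"x": 0, "y": 0, "z": -0.0027, "wx": 0, "wy": 0, "wz": 0, "hand": 1}, {"x": 0, "y": 0, "z": 0, "wx": 0, "wy": 0, "wz": 0, "hand": 1}])

```text
t: 16.02
ee_pos: [448.8, -183.1, 60.1]
orientation: [3.141, -0.004, -0.235]
wrist_force: [-2.3, 2.3, 34.1]
width: 21.0
gripper_force: 30.0
```

Call:
apply_moves(motion=[{"x": 0, "y": 0, "z": 0.001, "wx": 0, "wy": 0, "wz": 0, "hand": -1}, {"x": 0, "y": 0, "z": 0, "wx": 0, "wy": 0, "wz": 0, "hand": -1}, {"x": 0, "y": 0, "z": 0, "wx": 0, "wy": 0, "wz": 0, "hand": -1}, {"x": 0, "y": 0, "z": 0, "wx": 0, "wy": 0, "wz": 0, "hand": -1}, {"x": 0, "y": 0, "z": 0, "wx": 0, "wy": 0, "wz": 0, "hand": -1}, {"x": 0, "y": 0, "z": 0, "wx": 0, "wy": 0, "wz": 0, "hand": -1}, {"x": 0, "y": 0, "z": 0.04, "wx": 0, "wy": 0, "wz": 0, "hand": -1}, {"x": 0, "y": 0, "z": 0.05, "wx": 0, "wy": 0, "wz": 0, "hand": -1}, {"x": 0, "y": 0, "z": 0.05, "wx": 0, "wy": 0, "wz": 0, "hand": -1}, {"x": 0, "y": 0, "z": 0.03, "wx": 0, "wy": 0, "wz": 0, "hand": -1}, {"x": 0, "y": 0, "z": 0, "wx": 0, "wy": 0, "wz": 0, "hand": -1}])

```text
t: 17.4
ee_pos: [448.0, -183.2, 186.4]
orientation: [3.141, -0.004, -0.236]
wrist_force: [-0.7, -0.2, -1.2]
width: 88.2
gripper_force: 0.0
```

```bash
python3 - <<'E'
from h import *
from bench import eyes
c=eyes.camera_params("wrist");p,d=eyes.grab_frame("wrist");cv2.imwrite("pics/w4.png",p)
W=wcloud(d,c);m=(d>0)&(np.hypot(W[...,0]-534,W[...,1]+203)<150)&(W[...,2]>15)&(W[...,2]<112)
P=W[m]
s=least_squares(lambda q:model(P,*q),[532,-203,-.23,.03],loss="soft_l1",f_scale=3,x_scale=[10,10,.1,.1])
print(s.x.round(4),np.percentile(abs(model(P,*s.x)),[50,90]))
L=(P-[s.x[0],s.x[1],0])@R.from_euler("z",s.x[2]).as_matrix()
t=L[(L[:,0]<-66)&(L[:,2]>60)];print(np.median(t,0))
a=L[(L[:,2]>90)];print(np.polyfit(a[:,0],a[:,2],1))
E
```

```text
[ 5.347533e+02 -2.036564e+02 -2.378000e-01  6.300000e-03] [0.51228808 1.23594672]
[-83.33562804   0.30866673  75.36745568]
[1.04131814e-03 1.01547450e+02]
```

View pics/w4.png

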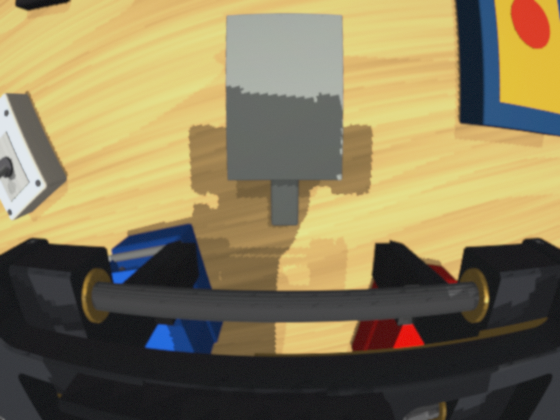

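The guard is shut, with the tab's top at 75.4 mm against a nominal 75 and the top level. The tab is at (285, 200) in the picture, and the gripper is clear and open.

```bash
python3 -c "
from bench import arm
print(arm.sign_off())"
```

```text
the job is handed in; nothing more can be done
None
```

The job is handed in at about 17 s on the robot's clock: I lifted the guard, pushed the toggle onto its stop towards the hinge, and pressed the guard shut again; the bare toggle was never touched.

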